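Set out the sharpening stones in their keyed tray

TASK

Set out the sharpening tray: the brick-red stone next to the blue stop, the white stone at the other end next to the plain wooden stop, and the grey stone between them, each wooden base turned so that tongues enter notches and it seats flat, flush with the tray's rim. Then, when all three are in, stand the small green block flat on the middle of the white stone. Set things down rather than dropping them, and leave the plane, the glue bottle and the tape roll where they are.

Things in the scene. Friction and masses are not known exactly. Their poses are not given: they have to be found in the camera images.
- tray: Fixed pale plywood tray, 318 (x) by 118 (y) by 20 mm; yaw within 0.25. Origin: centre of underside, x lengthwise. Recess 246 x 102 mm, floor at z 6 mm. Seats three bases in a row at x = -80, 0, +80 mm, y = 0, 6 mm play all round, lowered straight down, tongues to tray +x, each in the next one's notch. Tray -x end has a tongue, +x end a notch, same sizes. Seated tops flush with rim.
- blue_stop: Blue bar 12 (x) by 70 (y) by 18 mm fixed on one end of the tray's rim, at x = -149 or +149 mm in the tray's frame (either end, it changes); origin: centre of its underside, 20 mm above the bench.
- plain_stop: The same bar in plain brown wood, on the other end of the tray.
- red_stone: Coarse stone, brick-red, on a keyed dark-brown base, 74 (x) by 90 (y) by 14 mm. Base tongue 28 mm wide sticks out 16 mm mid +x side; notch 40 wide, 16 deep mid -x side. Stone 32 (x) by 78 (y) by 25 mm fixed centred on it, top at 39 mm; grip its 32 mm. 0.26 kg. Origin: centre of the 74 x 90 underside, z up. Starts on the bench, yaw up to 1.6 rad either way.
- grey_stone: Medium stone, dark grey, on a keyed dark-brown base, 74 (x) by 90 (y) by 14 mm. Base tongue 28 mm wide sticks out 16 mm mid +x side; notch 40 wide, 16 deep mid -x side. Stone 32 (x) by 78 (y) by 25 mm fixed centred on it, top at 39 mm; grip its 32 mm. 0.26 kg. Origin: centre of the 74 x 90 underside, z up. Starts on the bench, yaw up to 1.6 rad either way.
- white_stone: Fine stone, cream-white, on a keyed dark-brown base, 74 (x) by 90 (y) by 14 mm. Base tongue 28 mm wide sticks out 16 mm mid +x side; notch 40 wide, 16 deep mid -x side. Stone 32 (x) by 78 (y) by 25 mm fixed centred on it, top at 39 mm; grip its 32 mm. 0.26 kg. Origin: centre of the 74 x 90 underside, z up. Starts on the bench, yaw up to 1.6 rad either way.
- green_block: Small green dressing block, loose, 28 (x) by 40 (y) by 22 mm high, about 60 g. Origin: centre of its underside. Starts on the bench at any of the four spots, any yaw; may rest at any yaw on the white stone.
- plane: Bystander: small steel block plane with brass cap, 45 (x) by 150 (y) by 48 mm high, loose on the bench at the far left of the tray; origin: centre of its underside.
- glue: Bystander: yellow glue bottle with orange cap, 60 mm across, 150 mm high, loose, on the robot's right; origin: centre of its underside.
- tape: Bystander: roll of black tape lying flat, 90 mm across, 24 mm high, loose, on the robot's left; origin: centre of its underside.
Mind the look-alikes: they are no part of the job. What is shaped like the white_stone but purple or yellow is not meant. What is shaped like the grey_stone but pink is not meant.

How it is judged:
By the outcome, as a careful person would: the job done as asked, in the order asked, and still so for the second after the job is handed in, with the robot touching nothing.
It also fails if it takes over 99 s, if anything falls off the work surface, if the arm or the gripper's body presses on something with over 40 N, if the wrist force passes 120 N, or if a joint passes its speed limit or range.

ROBOT

A 7-joint arm with a two-finger parallel gripper is mounted at the origin on the work surface. World frame = base frame: x ahead of the robot, y to its left, z up, the work surface at z = 0. Lengths are in m, angles in rad, forces in N, time in s.
With the tool pointing down it reaches from about 0.35 to 0.9 m from the base axis. Payload 8.1 kg.
Tool frame: the origin (TCP) lies at the very end of the fingers, on their centre line; the grasp point (between the pads) lies arm.grip_point_offset behind it (arm.grip_point_offset is the distance from the TCP to the grasp point, in m); z points along the fingers, y is the line along which they close (so a half turn about z gives the same grasp; the last joint's range is limited). The gripper opens to 92 mm and grips with 3 to 60 N. Pads are 19 mm wide; open, the fingers measure 130 mm over their backs; the gripper's body (75 mm by 190 mm) begins 47 mm behind the grasp point.
Start: joints at [1.183, 0.434, 0.025, 1.573, -0.012, 1.134, -0.075], TCP at [0.176, -0.6, 0.227] pointing down, gripper open.
Joint ranges: [-2.62, 2.62], [-0.44, 2.09], [-1.27, 1.32], [0.08, 2.57], [-1.32, 4.46], [0.12, 2], [-2.74, 2.74]. Speed limits (rad/s): [2.22, 2.22, 3.01, 3.01, 3.14, 3.14, 3.14].

INTERFACE

Orientations are given as a rotation vector (axis times angle).
In Python, from cell import arm gives the robot as it stands. The module is installed in compiled form; this text tells all that it offers.
- The arm moves only by the shell command python3 -m creep 'ROWS' [OPENING] [FORCE]. ROWS is JSON, a list of rows, each a list of 6 numbers: the shift along the tool's x, y, z scaled (see below), then the turn, a rotation vector about the tool's x, y, z scaled (see below). A call has 1 to 20 rows; each row shifts and turns the commanded pose from where the row before left it, along the tool's axes as they then stand; what a row does not reach is not made up. The controller multiplies each number of a shift by 0.4 m and each number of a turn by 120 degrees. A row lasts 1/12 s, in which the tool goes at most 41.7 mm and 7.16 degrees, less where a joint would pass 70% of its speed; a pose out of reach is approached as far as the arm can. A call with a number of a shift or a turn outside -1 to 1 is refused whole. A call with a gripper value outside its range is refused whole. OPENING is the closure, from -1 (fully open) to 1 (shut), set as the call begins (- or left out, the last holds). The fingers move at their own pace and stop on an object; FORCE is the grip in N (left out, the last holds). Time passes only in rows, so rows that do not move let the fingers close. It gives the time, the measured TCP pose, the force, the opening and the grip force at its end, in the units of the state.
- arm.observe(): the state, without advancing time (a new reading comes with each control period).
- arm.get_image(name): name is "scene" or "side" or "wrist"; returns a dict with "frame" (480x640x3 uint8, red, green, blue), "intrinsics" (3x3 intrinsics, pixels), "rvec" (rotation vector, rad) and "tvec" (3), from world to camera coordinates, as OpenCV has them; the wrist camera has in their place "mount" (4x4, takes a point from camera to tool coordinates, whose origin is the TCP and whose axes are the flange's). Camera axes: x right, y down, z forward; pixel columns grow to the right and rows downward; lengths in m; the calibration is good to about 2 mm. A picture is of the moment at which its call begins: read the wrist's pose just before it. There is no depth.
- arm.sign_off(): hands the job in; it is judged then, once.
The state is a dict: "clock": time; "joints": joint angles; "dq": joint speeds; "joint_efforts": joint torques, N m; "position": TCP position; "ee_rot": TCP orientation; "force": force on the tool from outside, world axes, zero at the start; "ft_torque": the same for the moment, N m; "width": opening from 0.0 (shut) to 1.0 (fully open); "gripper_force": force on a finger pad.
Only numpy, scipy, OpenCV 4.12 (cv2) and the standard library are available. Lean on these libraries where they do the work, as an engineer would, in place of code of your own. Each camera call takes 0.05 s, during which the arm holds its last target. There are 200 camera calls.

## Working session

There is one attempt and no reset: what is moved stays moved. The work goes in short steps, Python scripts to look and compute and a shell command to move; the robot and the scene stay as the last step left them, time stands still between calls to the robot, and variables do not carry over. Pictures are saved under pics/ and viewed, at most 14 in all, crops included, and the job is handed in when it is done.

```bash
mkdir -p pics; cat > h.py <<'E'
import numpy as np, cv2
from scipy.spatial.transform import Rotation as R
from cell import arm
def cam(name):
    s=arm.observe(); im=arm.get_image(name); K=np.array(im["intrinsics"],float)
    if "mount" in im:
        T=np.eye(4);T[:3,:3]=R.from_rotvec(s["ee_rot"]).as_matrix();T[:3,3]=s["position"]
        W=np.linalg.inv(T@np.array(im["mount"])); Rw,t=W[:3,:3],W[:3,3]
    else: Rw=R.from_rotvec(np.array(im["rvec"]).ravel()).as_matrix(); t=np.array(im["tvec"]).ravel()
    return im["frame"],K,Rw,t
def save(name,f): cv2.imwrite(f"pics/{name}.png",f[:,:,::-1])
def px2w(uv,z,K,Rw,t):
    d=Rw.T@np.linalg.solve(K,[uv[0],uv[1],1]); c=-Rw.T@t
    return c+d*(z-c[2])/d[2]
def w2px(p,K,Rw,t):
    q=K@(Rw@np.array(p,float)+t); return q[:2]/q[2]
def go(p,yaw=None):
    """rows numbers needed to reach TCP p with tool-down and tool-y at world angle yaw (mod pi)"""
    s=arm.observe(); M=R.from_rotvec(s["ee_rot"]); Mm=M.as_matrix()
    sh=Mm.T@(np.array(p)-s["position"])
    a=np.arctan2(Mm[1,1],Mm[0,1])
    print("pos",np.round(s["position"],4),"yawy",round(a,4),"joint7",round(s["joints"][6],2),"t",s["clock"],"tilt z",np.round(Mm[:,2],4))
    print("shift(m)",np.round(sh,4),"units total",np.round(sh/0.4,4))
    if yaw is not None:
        d=(yaw-a+np.pi/2)%np.pi-np.pi/2
        y=np.array([np.cos(a+d),np.sin(a+d),0]);z=np.array([0,0,-1.]);x=np.cross(y,z)
        rv=(M.inv()*R.from_matrix(np.c_[x,y,z])).as_rotvec()
        print("turn deg",np.round(np.degrees(rv),2),"units total",np.round(np.degrees(rv)/120,4),"max/row .0596; shift max/row .104")
E
python3 - <<'E'
from h import *
s=arm.observe();print(s, arm.grip_point_offset)
for n in("scene","side"):
    f,K,Rw,t=cam(n);save(n+"0",f);np.savez(f"pics/{n}0.npz",K=K,Rw=Rw,t=t);print(n,-Rw.T@t)
E
```

```text
{'clock': 0.0, 'joints': array([ 1.18338786,  0.43525993,  0.02500062,  1.57408199, -0.01159961,
        1.13400353, -0.07506982]), 'dq': array([ 0.00031893, -0.00099633, -0.00011024, -0.00132007,  0.00034238,
       -0.00108724, -0.00024437]), 'joint_efforts': array([-7.57883881e-04, -6.67857599e+01,  9.84205417e-01, -3.14459109e+01,
       -6.06827508e-02,  4.27945016e-02,  1.99574233e-04]), 'position': array([ 0.17539559, -0.59935591,  0.22592819]), 'ee_rot': array([-3.10826117e+00, -4.45543921e-01,  6.02482195e-04]), 'force': array([-0.08588431,  0.26195438, -0.31721678]), 'ft_torque': array([ 0.01913093, -0.00809505,  0.00047644]), 'gripper_force': 0.0, 'width': 1.0010431407852485} 0.0188
scene [1.12172648 1.01201532 1.29989388]
side [0.54474466 0.83986709 0.6071031 ]
```

View pics/scene0.png

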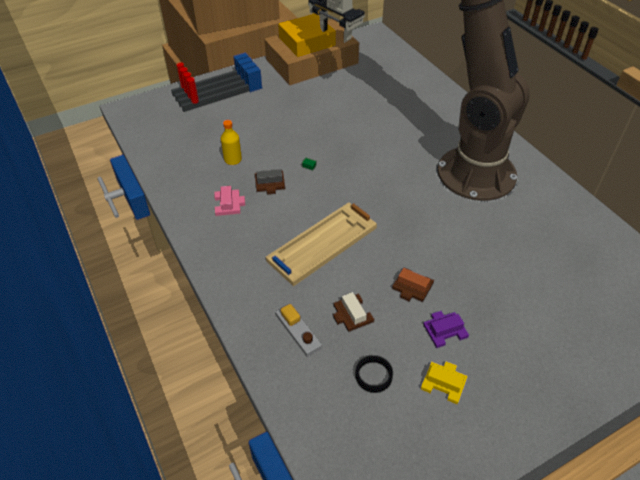

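View pics/side0.png

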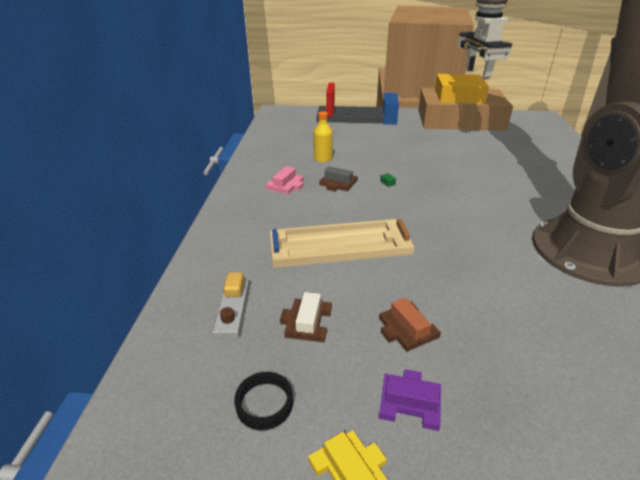

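The side view shows the tray at (340,243). Its blue stop is at (277,240), the far (+x) end, and its plain stop at (403,230). White is at (308,315), red at (410,322), grey at (339,178) and green at (388,180). The look-alikes are pink at (286,179), purple at (411,398) and yellow at (350,460).

Next, a close crop to check these choices and get coarse positions.

```bash
python3 - <<'E'
from h import *
f=cv2.imread("pics/side0.png")
a=cv2.resize(f[285:355,275:445],None,fx=4,fy=4,interpolation=3);b=cv2.resize(f[150:220,262:432],None,fx=4,fy=4,interpolation=3)
cv2.imwrite("pics/crop1.png",np.vstack([a,b]))
d=np.load("pics/side0.npz");c=(d["K"],d["Rw"],d["t"])
for n,uv,z in[("tray",(341,243),.02),("blue",(277,240),.03),("plain",(403,230),.03),("white",(310,305),.039),("red",(411,314),.039),("grey",(339,172),.039),("green",(388,178),.022),("pink",(285,174),.039),("purple",(413,388),.039)]:
    print(n,np.round(px2w(uv,z,*c),3))
d=np.load("pics/scene0.npz");c=(d["K"],d["Rw"],d["t"])
for n,uv,z in[("blue",(282,265),.038),("plain",(361,211),.038),("white",(352,306),.039),("red",(415,279),.039),("grey",(270,175),.039),("green",(309,162),.022)]:
    print(n,np.round(px2w(uv,z,*c),3))
E
```

```text
tray [0.568 0.042 0.02 ]
blue [0.713 0.054 0.03 ]
plain [ 0.426 -0.006  0.03 ]
white [0.616 0.265 0.039]
red [0.432 0.274 0.039]
grey [ 0.588 -0.272  0.039]
green [ 0.448 -0.278  0.022]
pink [ 0.739 -0.249  0.039]
purple [0.442 0.429 0.039]
blue [0.718 0.063 0.038]
plain [ 0.426 -0.006  0.038]
white [0.623 0.271 0.039]
red [0.434 0.277 0.039]
grey [ 0.591 -0.274  0.039]
green [ 0.448 -0.286  0.022]
```

View pics/crop1.png

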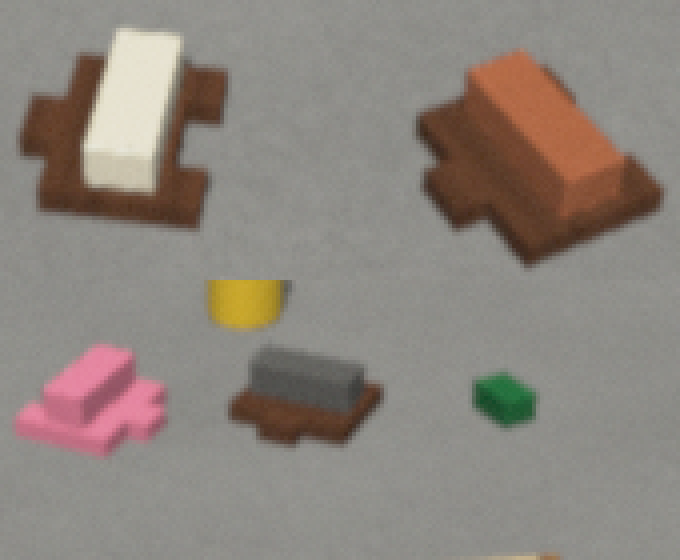

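The crop confirms the choices: white (tongue towards +x), red (tongue towards +x+y), grey (tongue towards +y) and the green block. The tray centre is about (0.571,0.026) with yaw about 0.22, and blue is at its +x end. So red goes at +80, grey at 0 and white at -80.

I'll hover over grey first.

```bash
python3 - <<'E'
from h import *
d=np.load("pics/side0.npz");c=(d["K"],d["Rw"],d["t"])
print("glue",px2w((323,118),.15,*c),px2w((323,158),0,*c))
go([.55,-.27,.25],1.4)
E
```

```text
glue [ 0.64268338 -0.39510509  0.15      ] [ 0.64696003 -0.44273432  0.        ]
pos [ 0.1754 -0.5994  0.2261] yawy -1.2861 joint7 -0.08 t 0.1 tilt z [-5.0e-04  1.2e-03 -1.0e+00]
shift(m) [ 0.452  -0.211  -0.0237] units total [ 1.13   -0.5274 -0.0593]
turn deg [-7.00e-02  2.00e-02  2.61e+01] units total [-6.000e-04  2.000e-04  2.175e-01] max/row .0596; shift max/row .104
```

```bash
python3 -m creep '[[0.0942,-0.044,-0.005,0,0,0],[0.0942,-0.044,-0.005,0,0,0],[0.0942,-0.044,-0.005,0,0,0],[0.0942,-0.044,-0.005,0,0,0],[0.0942,-0.044,-0.005,0,0,0],[0.0942,-0.044,-0.005,0,0,0],[0.0942,-0.044,-0.005,0,0,0],[0.0942,-0.044,-0.005,0,0,0],[0.0942,-0.044,-0.005,0,0,0],[0.0942,-0.044,-0.005,0,0,0],[0.0942,-0.044,-0.005,0,0,0],[0.0942,-0.044,-0.005,0,0,0],[0,0,0,0,0,-0.058],[0,0,0,0,0,-0.058],[0,0,0,0,0,-0.058],[0,0,0,0,0,-0.058],[0,0,0,0,0,-0.058],[0,0,0,0,0,-0.058],[0,0,0,0,0,-0.058],[0,0,0,0,0,-0.058]]'
python3 -m creep '[[0,0,0,0,0,-0.058],[0,0,0,0,0,-0.058],[0,0,0,0,0,-0.058],[0,0,0,0,0,-0.058],[0,0,0,0,0,-0.058],[0,0,0,0,0,-0.058],[0,0,0,0,0,-0.058],[0,0,0,0,0,-0.058],[0,0,0,0,0,-0.058],[0,0,0,0,0,-0.058],[0,0,0,0,0,-0.058],[0,0,0,0,0,-0.058],[0,0,0,0,0,-0.058],[0,0,0,0,0,-0.058],[0,0,0,0,0,0],[0,0,0,0,0,0]]'
python3 - <<'E'
from h import *
f,K,Rw,t=cam("wrist");np.savez("pics/w1.npz",K=K,Rw=Rw,t=t);save("w1",f);print(-Rw.T@t)
go([.58,-.27,.25],1.4); print(w2px([.59,-.273,.039],K,Rw,t))
E
```

```text
clock: 1.77
position: [0.5499, -0.2701, 0.2503]
ee_rot: [-2.536, -1.854, 0.001]
force: [0.8, -0.5, -0.9]
width: 1.001
gripper_force: 0.0
clock: 3.1
position: [0.55, -0.2702, 0.2503]
ee_rot: [-0.295, -3.127, -0.001]
force: [-0.8, -0.2, 0.0]
width: 0.996
gripper_force: 0.0
[ 0.46789541 -0.25458042  0.40806999]
pos [ 0.55   -0.2702  0.2504] yawy 1.3819 joint7 1.46 t 3.15 tilt z [-5.e-04  4.e-04 -1.e+00]
shift(m) [-0.0294  0.0058  0.0004] units total [-0.0735  0.0145  0.0009]
turn deg [ 0.02 -0.03 -1.04] units total [ 0.0002 -0.0003 -0.0086] max/row .0596; shift max/row .104
[321.80870402 243.43654666]
```

View pics/w1.png

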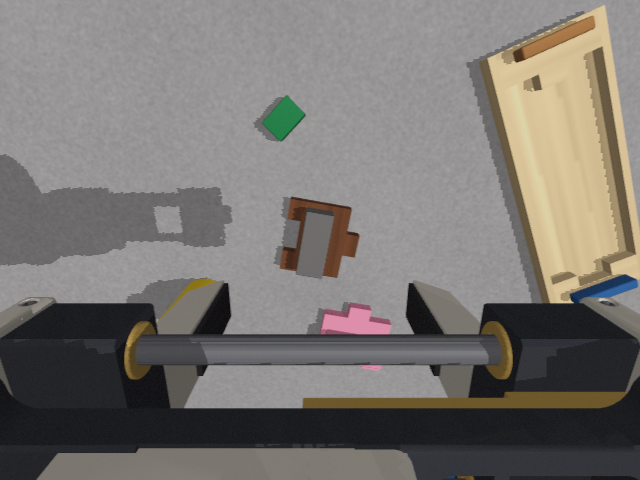

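```bash
cat >> h.py <<'E'
def cor(a,b,c): # c: [(crop px)], a: crop origin, b: zoom
    return [((x+.5)/b+a[0]-.5,(y+.5)/b+a[1]-.5) for x,y in c]
def fit(model,zs,uv,c):
    """model Nx2 local corners, z heights; returns x,y,yaw and residuals mm"""
    from scipy.optimize import least_squares
    P=np.array([px2w(u,z,*c)[:2] for u,z in zip(uv,zs)]);m=np.array(model,float)
    q,p=m-m.mean(0),P-P.mean(0)
    a=np.arctan2((q[:,0]*p[:,1]-q[:,1]*p[:,0]).sum(),(q*p).sum())
    Q=np.array([[np.cos(a),-np.sin(a)],[np.sin(a),np.cos(a)]])
    o=P.mean(0)-Q@m.mean(0)
    print("x,y",np.round(o,4),"yaw",round(a,4),"res mm",np.round(1e3*(P-(m@Q.T+o)),1).tolist())
E
python3 - <<'E'
import cv2,numpy as np
f=cv2.imread("pics/w1.png")
o=np.zeros((600,800,3),np.uint8)
def put(x0,y0,x1,y1,s,X,Y):
    r=cv2.resize(f[y0:y1,x0:x1],None,fx=s,fy=s,interpolation=cv2.INTER_CUBIC);o[Y:Y+r.shape[0],X:X+r.shape[1]]=r[:600-Y,:800-X]
put(270,190,370,285,4,0,0); put(255,90,310,145,3,0,400); put(465,0,640,310,1.9,410,0)
cv2.imwrite("pics/crop2.png",o)
E
```

```text
(no output)
```

View pics/crop2.png

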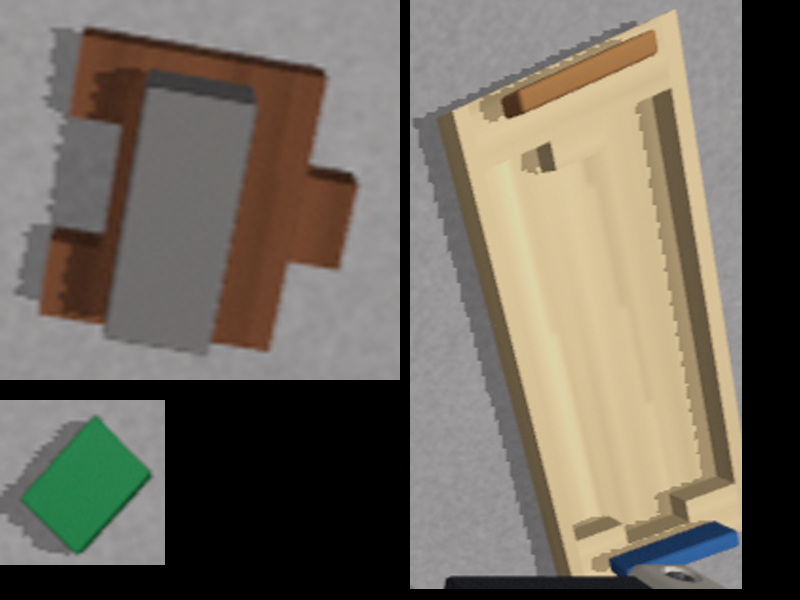

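```bash
python3 - <<'E'
from h import *
d=np.load("pics/w1.npz");c=(d["K"],d["Rw"],d["t"])
m=1e-3
S=np.array([(-16,39),(16,39),(16,-39),(-16,-39)])*m
print("grey");fit(S,[.039]*4,cor((270,190),4,[(147,86),(254,103),(208,354),(104,338)]),c)
fit(np.array([(-37,45),(37,45),(37,-45),(-37,-45),(53,14),(53,-14)])*m,[.014]*6,cor((270,190),4,[(84,36),(323,76),(269,350),(40,316),(353,186),(340,268)]),c)
print("green");fit(np.array([(-14,20),(14,20),(14,-20),(-14,-20)])*m,[.022]*4,cor((255,90),3,[(97,16),(152,73),(80,152),(21,94)]),c)
print("tray");fit(np.array([(-159,-59),(-159,59),(-123,51),(123,51),(-123,-51)])*m,[.02]*5,cor((465,0),1.9,[(45,110),(266,10),(262,90),(325,482),(75,167)]),c)
E
```

```text
grey
x,y [ 0.5909 -0.2823] yaw 1.2134 res mm [[0.7, 0.7], [-0.1, -0.9], [-0.5, -0.3], [-0.1, 0.5]]
x,y [ 0.5915 -0.2826] yaw 1.2136 res mm [[0.5, 1.5], [-0.4, -0.8], [-0.6, -0.2], [0.4, 0.6], [0.4, -1.4], [-0.3, 0.3]]
green
x,y [ 0.4485 -0.2877] yaw 0.5901 res mm [[1.4, -0.6], [0.1, -1.0], [-0.6, 1.2], [-0.8, 0.4]]
tray
x,y [0.5729 0.0228] yaw 0.2207 res mm [[0.3, 0.5], [0.7, -0.5], [1.3, -0.2], [-0.9, 0.2], [-1.4, 0.1]]
```

Grey fits to under 1.5 mm from both the stone and the base: (0.591,-0.2825), yaw 1.2135.

```bash
python3 - <<'E'
from h import *
go([.591,-.2825,.018],1.2136)
E
```

```text
pos [ 0.55   -0.2702  0.2504] yawy 1.3819 joint7 1.46 t 3.15 tilt z [-5.e-04  4.e-04 -1.e+00]
shift(m) [-0.0427 -0.0045  0.2324] units total [-0.1068 -0.0112  0.5809]
turn deg [ 0.02 -0.03  9.64] units total [ 0.0001 -0.0003  0.0804] max/row .0596; shift max/row .104
```

```bash
python3 -m creep '[[-0.0534,-0.0056,0,0,0,0],[-0.0534,-0.0056,0,0,0,0],[0,0,0,0,0,0.0402],[0,0,0,0,0,0.0402],[0,0,0.08,0,0,0],[0,0,0.08,0,0,0],[0,0,0.08,0,0,0],[0,0,0.08,0,0,0],[0,0,0.08,0,0,0],[0,0,0.08,0,0,0],[0,0,0.025,0,0,0],[0,0,0.025,0,0,0],[0,0,0.025,0,0,0],[0,0,0.026,0,0,0],[0,0,0,0,0,0]]'
python3 -m creep '[[0,0,0,0,0,0],[0,0,0,0,0,0],[0,0,0,0,0,0],[0,0,0,0,0,0],[0,0,0,0,0,0],[0,0,0,0,0,0],[0,0,0,0,0,0],[0,0,0,0,0,0],[0,0,0,0,0,0],[0,0,0,0,0,0]]' 1 30
```

```text
clock: 4.4
position: [0.5911, -0.2824, 0.0175]
ee_rot: [-0.552, -3.092, 0.0]
force: [-0.4, 0.2, -0.2]
width: 0.998
gripper_force: 0.0
clock: 5.23
position: [0.5914, -0.2824, 0.0183]
ee_rot: [-0.551, -3.093, 0.0]
force: [0.1, -0.3, 0.4]
width: 0.348
gripper_force: 29.9
```

```bash
python3 -m creep '[[0,0,-0.03,0,0,0],[0,0,-0.06,0,0,0],[0,0,-0.09,0,0,0],[0,0,-0.09,0,0,0],[0,0,-0.09,0,0,0],[0,0,-0.09,0,0,0],[0,0,0,0,0,0]]'
python3 - <<'E'
from h import *
print(arm.observe()["width"],arm.observe()["gripper_force"])
go([.5729,.0228,.2],.2207)
E
```

```text
clock: 5.82
position: [0.5949, -0.2825, 0.2071]
ee_rot: [0.549, 3.082, -0.003]
force: [2.7, 0.5, -2.2]
width: 0.346
gripper_force: 29.9
0.3456675431310344 29.93277132511139
pos [ 0.5949 -0.2825  0.2071] yawy 1.2182 joint7 1.28 t 5.8167 tilt z [ 0.0105 -0.0036 -0.9999]
shift(m) [0.1261 0.2789 0.0058] units total [0.3154 0.6972 0.0145]
turn deg [ 0.33  0.57 57.15] units total [0.0028 0.0048 0.4763] max/row .0596; shift max/row .104
```

```bash
python3 -m creep '[[0.0394,0.0872,0,0,0,0],[0.0394,0.0872,0,0,0,0],[0.0394,0.0872,0,0,0,0],[0.0394,0.0872,0,0,0,0],[0.0394,0.0872,0,0,0,0],[0.0394,0.0872,0,0,0,0],[0.0394,0.0872,0,0,0,0],[0.0394,0.0872,0,0,0,0],[0,0,0,0,0,0.0593],[0,0,0,0,0,0.0593],[0,0,0,0,0,0.0593],[0,0,0,0,0,0.0593],[0,0,0,0,0,0.0593],[0,0,0,0,0,0.0593],[0,0,0,0,0,0.0593],[0,0,0,0,0,0.0593],[0,0,0,0,0,0],[0,0,0,0,0,0]]'
python3 - <<'E'
from h import *
f,K,Rw,t=cam("wrist");np.savez("pics/w2.npz",K=K,Rw=Rw,t=t);save("w2",f)
go([.5729,.0228,.2],.2207)
E
```

```text
clock: 7.32
position: [0.5692, 0.0233, 0.1986]
ee_rot: [1.953, 2.46, -0.0]
force: [-0.0, 1.1, -3.2]
width: 0.346
gripper_force: 29.9
pos [0.5693 0.0232 0.1985] yawy 0.2293 joint7 -0.11 t 7.3667 tilt z [-0.e+00 -2.e-04 -1.e+00]
shift(m) [-0.0012  0.0034 -0.0015] units total [-0.003   0.0086 -0.0037]
turn deg [-0.01  0.01  0.49] units total [-0.      0.0001  0.0041] max/row .0596; shift max/row .104
```

View pics/w2.png

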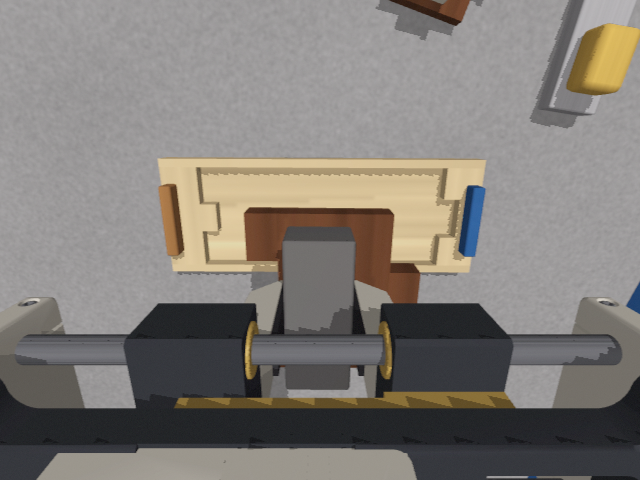

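The tray is level in this view, with blue right and plain left. Rim corners are about (160,158), (485,160), (173,271) and (470,271). Grey's tongue points towards blue.

```bash
python3 - <<'E'
from h import *
d=np.load("pics/w2.npz");c=(d["K"],d["Rw"],d["t"])
fit(np.array([(-159,59),(159,59),(-159,-59),(159,-59)])*1e-3,[.02]*4,[(160,158.5),(485,160),(173,271),(470,271.5)],c)
print(-c[1].T@c[2])
for n,uv in zip(("plain","blue"),[(168,221),(477,222)]): print(n,px2w(uv,.038,*c))
for x,y in [(-159,59),(159,59),(-159,-59),(159,-59)]:
  a=.2207;print(np.round(w2px([.5729+(x*np.cos(a)-y*np.sin(a))/1e3,.0228+(x*np.sin(a)+y*np.cos(a))/1e3,.02],*c),1))
go([.5729,.0228,.2],.2207)
E
python3 - <<'E'
import cv2
f=cv2.imread("pics/w2.png")
cv2.imwrite("pics/crop3.png",cv2.resize(f[145:290,145:505],None,fx=2.2,fy=2.2,interpolation=2))
E
```

```text
x,y [0.5737 0.0226] yaw 0.2249 res mm [[1.9, 0.3], [-1.5, -0.8], [-0.5, -0.1], [0.2, 0.6]]
[0.5501463  0.1047196  0.35631575]
plain [ 0.42773801 -0.00951669  0.038     ]
blue [0.71960648 0.05728183 0.038     ]
[157.4 157.2]
[486.2 159.8]
[172.5 270.2]
[468.7 272.2]
pos [0.5693 0.0232 0.1985] yawy 0.2293 joint7 -0.11 t 7.3667 tilt z [-0.e+00 -2.e-04 -1.e+00]
shift(m) [-0.0012  0.0034 -0.0015] units total [-0.003   0.0086 -0.0037]
turn deg [-0.01  0.01  0.49] units total [-0.      0.0001  0.0041] max/row .0596; shift max/row .104
```

View pics/crop3.png

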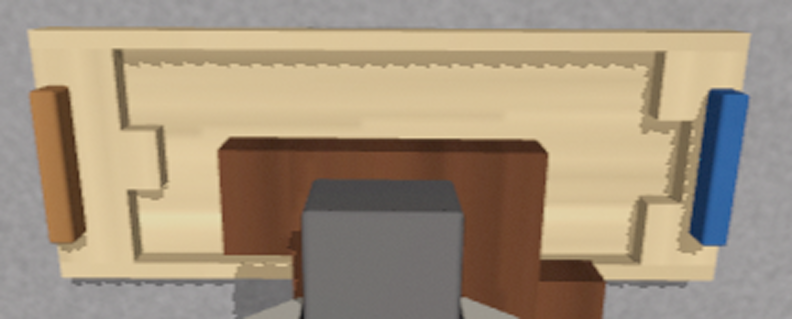

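The two tray fits agree: (0.5733,0.0227), yaw 0.222. I'll align grey and lower it.

```bash
python3 -m creep '[[-0.0028,0.0096,0,0,0,0],[0,0,0,0,0,0.0035],[0,0,0.05,0,0,0],[0,0,0.08,0,0,0],[0,0,0.08,0,0,0],[0,0,0.08,0,0,0],[0,0,0.05,0,0,0],[0,0,0.025,0,0,0],[0,0,0,0,0,0],[0,0,0,0,0,0]]'
python3 - <<'E'
from h import *
go([.5733,.0227,.0243],.222)
E
```

```text
clock: 8.2
position: [0.5739, 0.023, 0.0527]
ee_rot: [-1.967, -2.449, -0.0]
force: [-0.1, 0.5, -2.7]
width: 0.346
gripper_force: 29.9
pos [0.5739 0.023  0.0527] yawy 0.2175 joint7 -0.22 t 8.2 tilt z [ 1.e-04  3.e-04 -1.e+00]
shift(m) [-0.0001 -0.0007  0.0284] units total [-0.0003 -0.0017  0.0711]
turn deg [ 0.01 -0.01 -0.26] units total [ 0.0001 -0.0001 -0.0021] max/row .0596; shift max/row .104
```

```bash
python3 -m creep '[[0,-0.0015,0,0,0,-0.002],[0,0,0.01,0,0,0],[0,0,0.01,0,0,0],[0,0,0.01,0,0,0],[0,0,0.01,0,0,0],[0,0,0.01,0,0,0],[0,0,0.01,0,0,0],[0,0,0.008,0,0,0],[0,0,0.004,0,0,0],[0,0,0,0,0,0],[0,0,0,0,0,0]]'
```

```text
clock: 9.12
position: [0.5727, 0.0226, 0.0241]
ee_rot: [1.963, 2.453, -0.001]
force: [-4.5, -0.7, 8.8]
width: 0.348
gripper_force: 30.0
```

Grey seated at the expected height. Release to 64 mm, lift, and hover between red and white.

```bash
python3 -m creep '[[0,0,0,0,0,0],[0,0,0,0,0,0],[0,0,0,0,0,0],[0,0,0,0,0,0],[0,0,-0.02,0,0,0],[0,0,-0.05,0,0,0],[0,0,-0.09,0,0,0],[0,0,-0.09,0,0,0],[0,0,-0.09,0,0,0],[0,0,-0.09,0,0,0],[0,0,-0.09,0,0,0],[0,0,-0.04,0,0,0]]' -0.4
python3 - <<'E'
from h import *
go([.53,.24,.25],.222)
E
```

```text
clock: 10.12
position: [0.5744, 0.0234, 0.2532]
ee_rot: [1.959, 2.45, 0.007]
force: [1.7, 0.9, 0.1]
width: 0.706
gripper_force: 0.0
pos [0.5744 0.0234 0.2532] yawy 0.2216 joint7 -0.09 t 10.1167 tilt z [ 6.4e-03  8.0e-04 -1.0e+00]
shift(m) [0.221  0.0043 0.0031] units total [0.5526 0.0107 0.0077]
turn deg [ 0.37  0.04 -0.02] units total [ 0.0031  0.0003 -0.0002] max/row .0596; shift max/row .104
```

```bash
python3 -m creep '[[0.09,0,0,0,0,0],[0.09,0,0,0,0,0],[0.09,0,0,0,0,0],[0.09,0,0,0,0,0],[0.09,0,0,0,0,0],[0.09,0,0,0,0,0],[0,0,0,0,0,0],[0,0,0,0,0,0],[0,0,0,0,0,0]]'
python3 - <<'E'
from h import *
f,K,Rw,t=cam("wrist");np.savez("pics/w3.npz",K=K,Rw=Rw,t=t);save("w3",f);print(arm.observe()["position"])
E
```

```text
clock: 10.87
position: [0.5256, 0.233, 0.2478]
ee_rot: [1.962, 2.453, -0.001]
force: [-0.3, -0.3, -0.1]
width: 0.703
gripper_force: 0.0
[0.52594174 0.23211929 0.2476293 ]
```

View pics/w3.png

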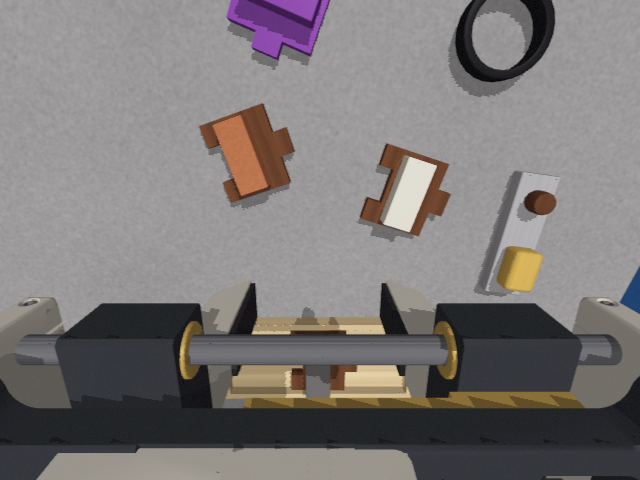

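Red is at (245,153) and white at (407,193), both with tongues to the right (+x). I'll enlarge them.

```bash
python3 - <<'E'
import cv2,numpy as np
f=cv2.imread("pics/w3.png")
z=lambda a:cv2.resize(a,None,fx=4,fy=4,interpolation=2)
cv2.imwrite("pics/crop4.png",np.hstack([z(f[95:215,197:297]),z(f[130:250,355:455])]))
E
```

```text
(no output)
```

View pics/crop4.png

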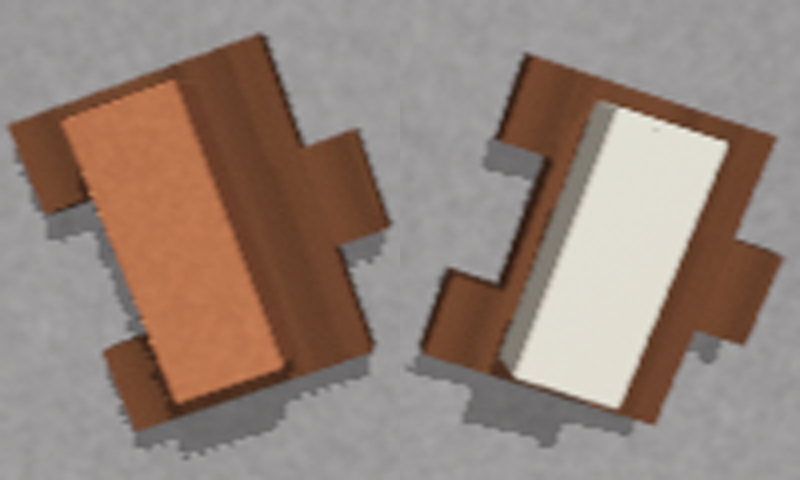

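```bash
python3 - <<'E'
from h import *
d=np.load("pics/w3.npz");c=(d["K"],d["Rw"],d["t"]);m=1e-3
S=np.array([(-16,39),(16,39),(16,-39),(-16,-39)])*m
B=np.array([(-37,45),(37,45),(53,14),(53,-14),(37,-45),(-37,-45)])*m
print("red");fit(S,[.039]*4,cor((197,95),4,[(62,122),(177,80),(286,365),(178,405)]),c)
fit(B,[.014]*6,cor((197,95),4,[(10,126),(262,36),(357,130),(389,226),(373,345),(137,430)]),c)
print("white");fit(S,[.039]*4,cor((355,130),4,[(214,105),(328,143),(220,408),(113,376)]),c)
fit(B,[.014]*6,cor((355,130),4,[(126,55),(375,138),(382,258),(343,343),(255,422),(21,352)]),c)
go([.53,.24,.25],.222)
E
```

```text
red
x,y [0.434  0.2712] yaw 0.548 res mm [[0.5, -0.4], [0.3, -0.7], [-0.7, 0.8], [-0.1, 0.3]]
x,y [0.4338 0.2714] yaw 0.5446 res mm [[0.6, -0.4], [0.6, -1.0], [0.3, -0.7], [-0.6, 0.2], [-0.9, 1.5], [-0.1, 0.4]]
white
x,y [0.6187 0.2707] yaw -0.0753 res mm [[-0.3, -0.4], [0.2, -0.8], [0.1, 0.6], [0.0, 0.6]]
x,y [0.6183 0.2704] yaw -0.0803 res mm [[-0.8, -0.6], [0.4, -0.9], [0.4, -0.8], [-0.1, 0.5], [0.4, 1.0], [-0.3, 0.6]]
pos [0.5259 0.2321 0.2476] yawy 0.2199 joint7 -0.5 t 10.9167 tilt z [ 2.e-04 -9.e-04 -1.e+00]
shift(m) [ 0.0068  0.0057 -0.0024] units total [ 0.017   0.0142 -0.0059]
turn deg [ 0.    0.05 -0.12] units total [ 0.      0.0004 -0.001 ] max/row .0596; shift max/row .104
```

```bash
python3 - <<'E'
from h import *
go([.4339,.2713,.018],.546)
E
```

```text
pos [0.5259 0.2321 0.2476] yawy 0.2199 joint7 -0.5 t 10.9167 tilt z [ 2.e-04 -9.e-04 -1.e+00]
shift(m) [ 0.0585 -0.0813  0.2296] units total [ 0.1463 -0.2032  0.5739]
turn deg [-1.000e-02  5.000e-02 -1.868e+01] units total [-1.000e-04  4.000e-04 -1.557e-01] max/row .0596; shift max/row .104
```

```bash
python3 -m creep '[[0.0488,-0.0677,0,0,0,0],[0.0488,-0.0677,0,0,0,0],[0.0487,-0.0678,0,0,0,0],[0,0,0,0,0,-0.0519],[0,0,0,0,0,-0.0519],[0,0,0,0,0,-0.0519],[0,0,0.05,0,0,0],[0,0,0.08,0,0,0],[0,0,0.08,0,0,0],[0,0,0.08,0,0,0],[0,0,0.08,0,0,0],[0,0,0.03,0,0,0],[0,0,0,0,0,0],[0,0,0,0,0,0]]'
python3 - <<'E'
from h import *
go([.4339,.2713,.018],.546)
E
```

```text
clock: 12.08
position: [0.4338, 0.2714, 0.0874]
ee_rot: [-1.541, -2.737, 0.002]
force: [0.6, 0.3, 0.3]
width: 0.699
gripper_force: 0.0
pos [0.4338 0.2714 0.0874] yawy 0.5455 joint7 -0.48 t 12.0833 tilt z [-8.e-04 -1.e-03 -1.e+00]
shift(m) [-0.0001  0.0001  0.0694] units total [-0.0003  0.0002  0.1736]
turn deg [-0.07  0.02 -0.03] units total [-0.0006  0.0002 -0.0003] max/row .0596; shift max/row .104
```

```bash
python3 -m creep '[[0,0,0.05,0,0,0],[0,0,0.05,0,0,0],[0,0,0.04,0,0,0],[0,0,0.0336,0,0,0],[0,0,0,0,0,0],[0,0,0,0,0,0]]'
python3 -m creep '[[0,0,0,0,0,0],[0,0,0,0,0,0],[0,0,0,0,0,0],[0,0,0,0,0,0],[0,0,0,0,0,0],[0,0,0,0,0,0],[0,0,0,0,0,0],[0,0,0,0,0,0]]' 1 30
python3 -m creep '[[0,0,-0.03,0,0,0],[0,0,-0.06,0,0,0],[0,0,-0.09,0,0,0],[0,0,-0.09,0,0,0],[0,0,-0.06,0,0,0],[0,0,0,0,0,0],[0,0,0,0,0,0],[0,0,0,0,0,0]]'
python3 - <<'E'
from h import *
a=.222;print(np.cos(a)*.08,np.sin(a)*.08)
go([.5733+np.cos(a)*.08,.0227+np.sin(a)*.08,.0243],.222)
E
```

```text
clock: 12.58
position: [0.4342, 0.2727, 0.0192]
ee_rot: [1.539, 2.738, 0.001]
force: [-0.2, 0.4, 0.7]
width: 0.698
gripper_force: 0.0
clock: 13.25
position: [0.4333, 0.2725, 0.0183]
ee_rot: [1.538, 2.739, -0.0]
force: [-1.0, -1.5, 7.0]
width: 0.348
gripper_force: 30.0
clock: 13.92
position: [0.4329, 0.2719, 0.1495]
ee_rot: [-1.539, -2.739, 0.002]
force: [0.3, -0.1, -3.5]
width: 0.344
gripper_force: 30.0
0.07803672308649348 0.017614478417538684
pos [0.4329 0.2719 0.1495] yawy 0.5472 joint7 -0.42 t 13.9167 tilt z [-8.e-04 -1.e-03 -1.e+00]
shift(m) [-0.3114  0.0662  0.1253] units total [-0.7784  0.1655  0.3132]
turn deg [-0.06  0.04 18.63] units total [-0.0005  0.0003  0.1552] max/row .0596; shift max/row .104
```

```bash
python3 -m creep '[[-0.0865,0.0184,0,0,0,0],[-0.0865,0.0184,0,0,0,0],[-0.0865,0.0184,0,0,0,0],[-0.0865,0.0184,0,0,0,0],[-0.0865,0.0184,0,0,0,0],[-0.0865,0.0184,0,0,0,0],[-0.0865,0.0184,0,0,0,0],[-0.0865,0.0184,0,0,0,0],[-0.0865,0.0184,0,0,0,0],[0,0,0,0,0,0.0517],[0,0,0,0,0,0.0517],[0,0,0,0,0,0.0517],[0,0,0.06,0,0,0],[0,0,0.08,0,0,0],[0,0,0.06,0,0,0],[0,0,0,0,0,0],[0,0,0,0,0,0],[0,0,0,0,0,0]]'
python3 - <<'E'
from h import *
go([.6513,.0403,.0243],.222)
f,K,Rw,t=cam("wrist");save("w4",f)
E
```

```text
clock: 15.42
position: [0.6522, 0.0416, 0.0704]
ee_rot: [-1.96, -2.454, -0.0]
force: [-0.4, 0.6, -2.6]
width: 0.345
gripper_force: 30.0
pos [0.6522 0.0416 0.0704] yawy 0.2228 joint7 -0.21 t 15.4167 tilt z [-2.e-04  3.e-04 -1.e+00]
shift(m) [-0.0011 -0.0012  0.0461] units total [-0.0027 -0.0029  0.1154]
turn deg [-0.01 -0.02  0.05] units total [-0.     -0.0002  0.0004] max/row .0596; shift max/row .104
```

View pics/w4.png

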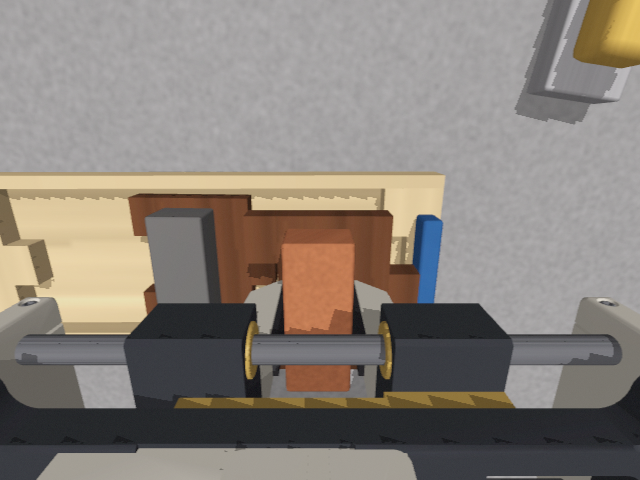

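```bash
python3 -m creep '[[-0.001,-0.0028,0,0,0,0],[0,0,0.02,0,0,0],[0,0,0.02,0,0,0],[0,0,0.02,0,0,0],[0,0,0.012,0,0,0],[0,0,0.01,0,0,0],[0,0,0.01,0,0,0],[0,0,0.01,0,0,0],[0,0,0.008,0,0,0],[0,0,0.006,0,0,0],[0,0,0,0,0,0],[0,0,0,0,0,0]]'
```

```text
clock: 16.47
position: [0.651, 0.0406, 0.0244]
ee_rot: [1.961, 2.454, -0.0]
force: [-3.3, 0.6, 5.3]
width: 0.346
gripper_force: 30.0
```

```bash
python3 -m creep '[[0,0,0,0,0,0],[0,0,0,0,0,0],[0,0,0,0,0,0],[0,0,0,0,0,0],[0,0,-0.02,0,0,0],[0,0,-0.05,0,0,0],[0,0,-0.08,0,0,0],[0,0,-0.08,0,0,0],[0,0,-0.06,0,0,0],[0,0,0,0,0,0],[0,0,0,0,0,0]]' -0.4
python3 - <<'E'
from h import *
go([.6185,.2706,.018],-.078)
E
```

```text
clock: 17.38
position: [0.6521, 0.0409, 0.142]
ee_rot: [1.959, 2.452, 0.004]
force: [0.9, 0.1, -0.4]
width: 0.699
gripper_force: 0.0
pos [0.6521 0.0409 0.142 ] yawy 0.2224 joint7 -0.17 t 17.3833 tilt z [ 3.9e-03  4.0e-04 -1.0e+00]
shift(m) [0.2315 0.0174 0.1239] units total [0.5788 0.0435 0.3098]
turn deg [ 2.200e-01 -1.000e-02  1.721e+01] units total [ 0.0019 -0.      0.1434] max/row .0596; shift max/row .104
```

```bash
python3 -m creep '[[0.083,0.0062,0,0,0,0],[0.083,0.0062,0,0,0,0],[0.083,0.0062,0,0,0,0],[0.083,0.0062,0,0,0,0],[0.083,0.0062,0,0,0,0],[0.083,0.0062,0,0,0,0],[0.081,0.0063,0,0,0,0],[0,0,0,0,0,0.0478],[0,0,0,0,0,0.0478],[0,0,0,0,0,0.0478],[0,0,0.06,0,0,0],[0,0,0.06,0,0,0],[0,0,0.06,0,0,0],[0,0,0,0,0,0],[0,0,0,0,0,0],[0,0,0,0,0,0]]'
python3 - <<'E'
from h import *
go([.6185,.2706,.018],-.078)
E
```

```text
clock: 18.72
position: [0.617, 0.2706, 0.0683]
ee_rot: [-2.306, -2.133, -0.0]
force: [0.6, -0.2, 0.6]
width: 0.7
gripper_force: 0.0
pos [0.617  0.2706 0.0683] yawy -0.0778 joint7 -0.81 t 18.7167 tilt z [ 1.e-04  3.e-04 -1.e+00]
shift(m) [0.0001 0.0014 0.0503] units total [0.0003 0.0036 0.1258]
turn deg [ 0.01 -0.02  0.01] units total [ 0.     -0.0001  0.0001] max/row .0596; shift max/row .104
```

```bash
python3 -m creep '[[0,0.0036,0,0,0,0],[0,0,0.04,0,0,0],[0,0,0.035,0,0,0],[0,0,0.03,0,0,0],[0,0,0.02,0,0,0],[0,0,0,0,0,0],[0,0,0,0,0,0],[0,0,0,0,0,0]]'
python3 -m creep '[[0,0,0,0,0,0],[0,0,0,0,0,0],[0,0,0,0,0,0],[0,0,0,0,0,0],[0,0,0,0,0,0],[0,0,0,0,0,0],[0,0,0,0,0,0],[0,0,0,0,0,0]]' 1 30
python3 -m creep '[[0,0,-0.03,0,0,0],[0,0,-0.06,0,0,0],[0,0,-0.09,0,0,0],[0,0,-0.09,0,0,0],[0,0,-0.06,0,0,0],[0,0,0,0,0,0],[0,0,0,0,0,0],[0,0,0,0,0,0]]'
python3 - <<'E'
from h import *
go([.5733-.078,.0227-.0176,.0243],.222)
E
```

```text
clock: 19.38
position: [0.6186, 0.2705, 0.0181]
ee_rot: [2.306, 2.133, 0.001]
force: [0.0, 0.4, 0.1]
width: 0.702
gripper_force: 0.0
clock: 20.05
position: [0.6185, 0.2702, 0.0178]
ee_rot: [2.306, 2.133, 0.0]
force: [0.4, -0.0, 1.2]
width: 0.349
gripper_force: 30.0
clock: 20.72
position: [0.6174, 0.2696, 0.1487]
ee_rot: [-2.306, -2.133, 0.003]
force: [0.4, -0.2, -3.2]
width: 0.348
gripper_force: 30.0
pos [0.6174 0.2696 0.1487] yawy -0.0777 joint7 -0.78 t 20.7167 tilt z [-0.0016 -0.0012 -1.    ]
shift(m) [-0.273 -0.101  0.125] units total [-0.6825 -0.2526  0.3124]
turn deg [ -0.1    0.06 -17.17] units total [-0.0008  0.0005 -0.1431] max/row .0596; shift max/row .104
```

```bash
python3 -m creep '[[-0.0853,-0.0316,0,0,0,0],[-0.0853,-0.0316,0,0,0,0],[-0.0853,-0.0316,0,0,0,0],[-0.0853,-0.0316,0,0,0,0],[-0.0853,-0.0316,0,0,0,0],[-0.0853,-0.0316,0,0,0,0],[-0.0853,-0.0316,0,0,0,0],[-0.0854,-0.0314,0,0,0,0],[0,0,0,0,0,-0.0477],[0,0,0,0,0,-0.0477],[0,0,0,0,0,-0.0477],[0,0,0,0,0,0],[0,0,0.05,0,0,0],[0,0,0.08,0,0,0],[0,0,0.06,0,0,0],[0,0,0,0,0,0],[0,0,0,0,0,0],[0,0,0,0,0,0]]'
python3 - <<'E'
from h import *
go([.4953,.0051,.0243],.222)
f,K,Rw,t=cam("wrist");save("w5",f)
E
```

```text
clock: 22.22
position: [0.4966, 0.0062, 0.0743]
ee_rot: [-1.963, -2.453, -0.0]
force: [0.2, 0.4, -2.6]
width: 0.348
gripper_force: 30.0
pos [0.4966 0.0062 0.0743] yawy 0.221 joint7 -0.19 t 22.2167 tilt z [-1.e-04  2.e-04 -1.e+00]
shift(m) [-0.0008 -0.0015  0.05  ] units total [-0.0021 -0.0037  0.1249]
turn deg [-0.   -0.01 -0.06] units total [-0.     -0.0001 -0.0005] max/row .0596; shift max/row .104
```

View pics/w5.png

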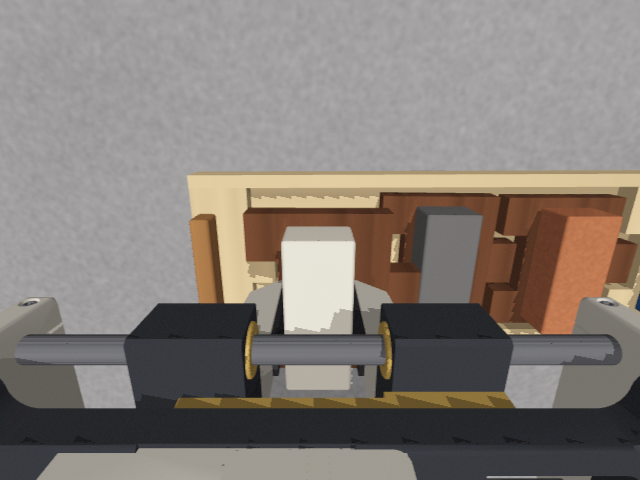

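Grey and red sit with even gaps, and white hangs between the plain stop and grey, tongue towards grey's notch. Lowering.

```bash
python3 -m creep '[[-0.002,-0.0037,0,0,0,0],[0,0,0.02,0,0,0],[0,0,0.02,0,0,0],[0,0,0.02,0,0,0],[0,0,0.015,0,0,0],[0,0,0.012,0,0,0],[0,0,0.01,0,0,0],[0,0,0.01,0,0,0],[0,0,0.01,0,0,0],[0,0,0.008,0,0,0],[0,0,0,0,0,0],[0,0,0,0,0,0],[0,0,0,0,0,0]]'
```

```text
clock: 23.35
position: [0.4951, 0.0048, 0.0237]
ee_rot: [1.962, 2.454, 0.0]
force: [-0.7, 0.2, -3.1]
width: 0.346
gripper_force: 30.0
```

```bash
python3 -m creep '[[0,0,0.003,0,0,0],[0,0,0,0,0,0],[0,0,0,0,0,0]]'
```

```text
clock: 23.6
position: [0.4952, 0.0048, 0.0234]
ee_rot: [1.961, 2.453, 0.0]
force: [-3.4, -0.4, 12.5]
width: 0.349
gripper_force: 30.0
```

```bash
python3 -m creep '[[0,0,0,0,0,0],[0,0,0,0,0,0],[0,0,0,0,0,0],[0,0,0,0,0,0],[0,0,-0.02,0,0,0],[0,0,-0.05,0,0,0],[0,0,-0.08,0,0,0],[0,0,-0.08,0,0,0],[0,0,-0.06,0,0,0],[0,0,0,0,0,0],[0,0,0,0,0,0]]' -0.4
python3 - <<'E'
from h import *
go([.4485,-.2877,.005],.59)
E
```

```text
clock: 24.52
position: [0.4961, 0.0048, 0.1401]
ee_rot: [1.961, 2.451, 0.003]
force: [0.7, -0.8, -0.3]
width: 0.699
gripper_force: 0.0
pos [0.4961 0.0048 0.1401] yawy 0.2215 joint7 -0.12 t 24.5167 tilt z [ 3.5e-03 -2.0e-04 -1.0e+00]
shift(m) [-0.2747 -0.1111  0.135 ] units total [-0.6868 -0.2778  0.3376]
turn deg [  0.18   0.09 -21.11] units total [ 0.0015  0.0007 -0.1759] max/row .0596; shift max/row .104
```

```bash
python3 -m creep '[[-0.0859,-0.0347,0,0,0,0],[-0.0859,-0.0347,0,0,0,0],[-0.0859,-0.0347,0,0,0,0],[-0.0859,-0.0347,0,0,0,0],[-0.0859,-0.0347,0,0,0,0],[-0.0859,-0.0347,0,0,0,0],[-0.0859,-0.0347,0,0,0,0],[-0.0859,-0.0347,0,0,0,0],[0,0,0,0,0,-0.0586],[0,0,0,0,0,-0.0586],[0,0,0,0,0,-0.0586],[0,0,0,0,0,0],[0,0,0.05,0,0,0],[0,0,0.05,0,0,0],[0,0,0,0,0,0],[0,0,0,0,0,0],[0,0,0,0,0,0]]'
python3 - <<'E'
from h import *
go([.4485,-.2877,.005],.59)
f,K,Rw,t=cam("wrist");save("w6",f);np.savez("pics/w6.npz",K=K,Rw=Rw,t=t)
E
```

```text
clock: 25.93
position: [0.4474, -0.2875, 0.0989]
ee_rot: [-1.481, -2.77, -0.0]
force: [-0.1, -0.1, 0.2]
width: 0.704
gripper_force: 0.0
pos [ 0.4474 -0.2875  0.0989] yawy 0.5888 joint7 0.78 t 25.9333 tilt z [-1.e-04  2.e-04 -1.e+00]
shift(m) [-0.0007  0.0008  0.0939] units total [-0.0019  0.002   0.2347]
turn deg [ 0.   -0.01 -0.07] units total [ 0.     -0.0001 -0.0006] max/row .0596; shift max/row .104
```

View pics/w6.png

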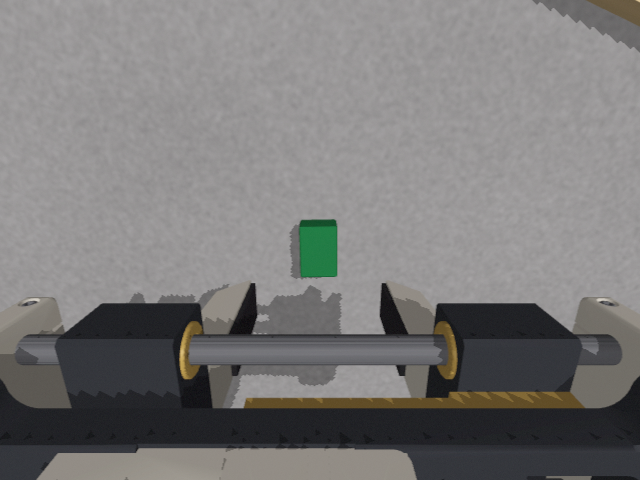

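The green block is square to the fingers; its top face corners are about (299,227), (337,227), (337,276) and (300,277).

```bash
python3 - <<'E'
from h import *
d=np.load("pics/w6.npz");c=(d["K"],d["Rw"],d["t"])
fit(np.array([(-14,20),(14,20),(14,-20),(-14,-20)])*1e-3,[.022]*4,[(299.5,227),(337,227),(337,276),(300,277)],c)
E
python3 -m creep '[[-0.0018,0.002,0,0,0,0],[0,0,0.06,0,0,0],[0,0,0.06,0,0,0],[0,0,0.05,0,0,0],[0,0,0.035,0,0,0],[0,0,0.02,0,0,0],[0,0,0.0095,0,0,0],[0,0,0,0,0,0],[0,0,0,0,0,0],[0,0,0,0,0,0]]'
```

```text
x,y [ 0.4487 -0.2888] yaw 0.5967 res mm [[0.8, -0.1], [0.0, -0.9], [-0.6, 0.7], [-0.2, 0.3]]
clock: 26.82
position: [0.449, -0.2883, 0.0057]
ee_rot: [1.479, 2.77, -0.0]
force: [0.2, 1.3, 1.3]
width: 0.698
gripper_force: 0.0
```

```bash
python3 -m creep '[[0,0,0,0,0,0],[0,0,0,0,0,0],[0,0,0,0,0,0],[0,0,0,0,0,0],[0,0,0,0,0,0],[0,0,0,0,0,0],[0,0,0,0,0,0],[0,0,0,0,0,0],[0,0,0,0,0,0]]' 1 15
python3 -m creep '[[0,0,-0.03,0,0,0],[0,0,-0.06,0,0,0],[0,0,-0.09,0,0,0],[0,0,-0.09,0,0,0],[0,0,-0.06,0,0,0],[0,0,0,0,0,0],[0,0,0,0,0,0],[0,0,0,0,0,0]]'
python3 - <<'E'
from h import *
go([.4952,.0048,.051],.222)
E
```

```text
clock: 27.57
position: [0.4483, -0.288, 0.0047]
ee_rot: [-1.48, -2.771, 0.0]
force: [-1.3, 1.3, 1.3]
width: 0.307
gripper_force: 15.0
clock: 28.23
position: [0.4477, -0.2878, 0.1365]
ee_rot: [-1.479, -2.771, 0.0]
force: [-0.4, -0.6, -1.7]
width: 0.304
gripper_force: 15.0
pos [ 0.4477 -0.2878  0.1365] yawy 0.59 joint7 0.81 t 28.2333 tilt z [-6.e-04  0.e+00 -1.e+00]
shift(m) [0.2167 0.2023 0.0855] units total [0.5418 0.5058 0.2138]
turn deg [-3.000e-02 -1.000e-02  2.108e+01] units total [-2.000e-04 -1.000e-04  1.757e-01] max/row .0596; shift max/row .104
```

```bash
python3 -m creep '[[0.0677,0.0632,0,0,0,0],[0.0677,0.0632,0,0,0,0],[0.0677,0.0632,0,0,0,0],[0.0677,0.0632,0,0,0,0],[0.0677,0.0632,0,0,0,0],[0.0677,0.0632,0,0,0,0],[0.0677,0.0632,0,0,0,0],[0.0679,0.0634,0,0,0,0],[0,0,0,0,0,0.0586],[0,0,0,0,0,0.0586],[0,0,0,0,0,0.0586],[0,0,0,0,0,0],[0,0,0.05,0,0,0],[0,0,0.05,0,0,0],[0,0,0.04,0,0,0],[0,0,0,0,0,0],[0,0,0,0,0,0],[0,0,0,0,0,0]]'
python3 - <<'E'
from h import *
go([.4952,.0048,.0502],.222)
E
```

```text
clock: 29.73
position: [0.4959, 0.0048, 0.081]
ee_rot: [-1.959, -2.455, 0.0]
force: [0.1, -0.3, -0.1]
width: 0.305
gripper_force: 15.0
pos [0.4959 0.0048 0.081 ] yawy 0.2237 joint7 -0.18 t 29.7333 tilt z [-3.e-04  2.e-04 -1.e+00]
shift(m) [ 0.0002 -0.0006  0.0308] units total [ 0.0004 -0.0016  0.077 ]
turn deg [-0.01 -0.01  0.1 ] units total [-0.0001 -0.0001  0.0008] max/row .0596; shift max/row .104
```

```bash
python3 -m creep '[[0,-0.0016,0,0,0,0],[0,0,0.02,0,0,0],[0,0,0.02,0,0,0],[0,0,0.012,0,0,0],[0,0,0.01,0,0,0],[0,0,0.008,0,0,0],[0,0,0.005,0,0,0],[0,0,0.002,0,0,0],[0,0,0,0,0,0],[0,0,0,0,0,0],[0,0,0,0,0,0]]'
```

```text
clock: 30.65
position: [0.4953, 0.0046, 0.05]
ee_rot: [1.962, 2.454, 0.0]
force: [0.9, -0.3, -1.0]
width: 0.308
gripper_force: 15.0
```

```bash
python3 -m creep '[[0,0,0.0015,0,0,0],[0,0,0,0,0,0],[0,0,0,0,0,0]]'
```

```text
clock: 30.9
position: [0.4954, 0.0046, 0.0497]
ee_rot: [1.961, 2.453, 0.0]
force: [-2.0, 0.7, 4.7]
width: 0.303
gripper_force: 15.0
```

Contact. Release gently, then back away and look.

```bash
python3 -m creep '[[0,0,0,0,0,0],[0,0,0,0,0,0],[0,0,0,0,0,0],[0,0,0,0,0,0],[0,0,0,0,0,0],[0,0,-0.02,0,0,0],[0,0,-0.05,0,0,0],[0,0,-0.08,0,0,0],[0,0,-0.08,0,0,0],[0,0,-0.08,0,0,0],[0,0,-0.08,0,0,0],[-0.08,0,0,0,0,0],[-0.08,0,0,0,0,0],[-0.08,0,0,0,0,0],[0,0,0,0,0,0],[0,0,0,0,0,0],[0,0,0,0,0,0]]' -0.4
python3 - <<'E'
from h import *
a,*_=cam("side");b,*_=cam("wrist");c,*_=cam("scene")
z=lambda f,x0,y0,x1,y1,w,h:cv2.resize(f[y0:y1,x0:x1],(w,h),interpolation=2)
save("end",np.vstack([z(a,260,195,430,275,640,300),np.hstack([z(b,120,0,560,300,400,272),z(c,255,190,395,285,400,272)])[:,:640]]) )
E
```

```text
clock: 32.32
position: [0.5161, -0.0885, 0.2055]
ee_rot: [-1.962, -2.453, -0.001]
force: [0.2, 0.5, 0.2]
width: 0.7
gripper_force: 0.0
```

View pics/end.png

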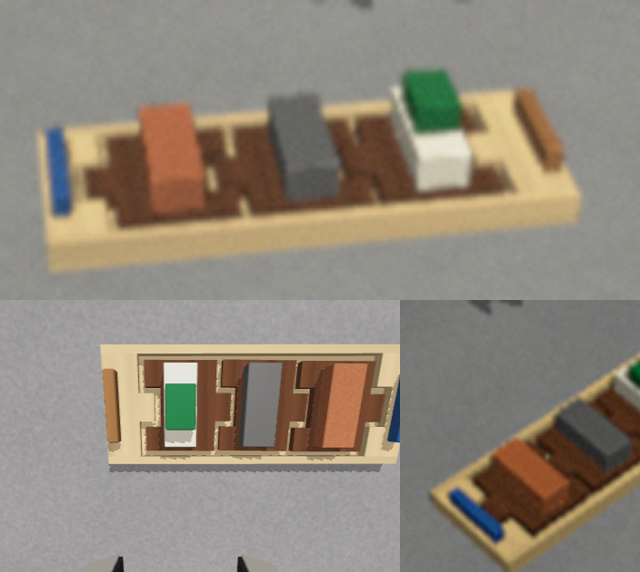

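In the final view all three bases sit flush with their tongues in the notches. The green block is centred on white, at about (180,406) in the lower-left panel.

```bash
python3 -c "from cell import arm;print(arm.sign_off())"
```

```text
the job is handed in; nothing more can be done
None
```

The sharpening tray is set out as asked and handed in at about 32 s: red by the blue stop, grey in the middle, white by the plain stop, all seated flush, with the green block flat on the middle of the white stone.

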